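# Lock the evidence box with its bar and bolt

## Robot

A 6-joint arm with a two-finger parallel gripper is mounted at the origin on the work surface. World frame = base frame: x ahead of the robot, y to its left, z up, the work surface at z = 0. Lengths are in m, angles in rad, forces in N, time in s.
With the tool pointing down it reaches from about 0.325 to 0.9 m from the base axis. Payload 6.1 kg.
Tool frame: the origin (TCP) lies on the centre line of the jaws, within the pads' length; the fingertips stand 25 mm ahead of it and the grasp point (between the pads) lies 6 mm ahead of it; x points along the fingers, z is the direction in which the jaws open and shut, and the axes are right-handed (so a half turn about x gives the same grasp; the last joint's range is limited). The gripper opens to 85 mm and grips with 20 to 120 N. Pads are 22 mm wide; open, the fingers measure 114 mm over their backs; the gripper's body (76 mm by 85 mm) begins 54 mm behind the grasp point. The pads swing forward as they close: fully open they stand 13 mm farther back than shut.
Start: joints at [-1.475, 0.22, 1.526, -0, 1.395, -0.126], TCP at [0.137, -0.61, 0.256] pointing down, gripper open.
Joint ranges: [-2.98, 2.98], [-0.91, 2.08], [0.09, 2.57], [-1.24, 4.39], [0.2, 2.65], [-2.68, 2.68]. Speed limits (rad/s): [2.57, 2.57, 3.01, 3.14, 3.14, 3.14].

## Interface

Orientations are given as a unit quaternion [x, y, z, w].
In Python, from bench import robot, vision gives the robot as it stands. The module is installed in compiled form; this text tells all that it offers.
- The arm moves only by the shell command python3 -m creep 'ROWS'. ROWS is JSON, one flat list of numbers, 5 for each row, row after row: the finger opening in mm, from 0 to 85.4, then the shift along the tool's x, y, z in units of 0.1 m (1.0 is 0.1 m), then the turn about the tool's x in units of 180 degrees (1.0 is 180 degrees). A call has 1 to 20 rows; each row is the pose to reach, as a shift and turn from the pose commanded when the call began, along the tool's axes at that moment, turning the shorter way round; what a row does not reach only later rows make up. A row lasts 1/12 s, in which the tool goes at most 41.7 mm and 7.16 degrees, less where a joint would pass 70% of its speed; a pose out of reach is approached as far as the arm can. A call with a number of a shift or a turn outside -1 to 1 is refused whole. A call with a gripper value outside its range is refused whole. The fingers move at their own pace and stop on an object; the grip force is fixed at half the most. Time passes only in rows, so rows that repeat a pose let the fingers close. It gives the time, the measured TCP pose, the force and the opening at its end, in the units of the state.
- robot.sense(): the state, without advancing time (a new reading comes with each control period).
- vision.get_image(name): name is "side" or "top"; returns a dict with "img" (400x640x3 uint8, red, green, blue), "depth" (400x640 float32, m along the optical axis (not along the pixel's ray), 0 where there is no reading), "intrinsics" (3x3 intrinsics, pixels), "k1" (the pictures are not rectified: a ray, as slopes to the right and down, at radius r is drawn at 1 + k1 r^2 times it, then the intrinsics apply), "R" (3x3) and "t" (3): a world point X has camera coordinates R X + t. Camera axes: x right, y down, z forward; pixel columns grow to the right and rows downward; lengths in m; the calibration is good to about 2 mm. A picture is of the moment at which its call begins.
- robot.finish_job(): hands the job in, once; it reports no verdict.
The state is a dict: "clock": time; "q": joint angles; "joint_velocities": joint speeds; "joint_efforts": joint torques, N m; "eef_pos": TCP position; "ee_rot": TCP orientation; "wrist_force": force on the tool from outside, world axes, zero at the start; "ft_torque": the same for the moment, N m; "width": finger opening in m.
Only numpy, scipy, OpenCV 4.12 (cv2) and the standard library are available. Lean on these libraries where they do the work, as an engineer would, in place of code of your own. Each camera call takes 0.05 s, during which the arm holds its last target. There are 200 camera calls.

## Task

Lock the grey evidence box on the desk: take the standing L-shaped locking bar, tilt it so that its toe goes down first through the slot in the lid, then right it so that it stands upright on the box floor with its foot under the lid and its eye above the lid. Then push the bolt, tip first, through the guide block on the lid (entering at the side away from the slot) and on through the eye of the bar until its handle is up against the guide, and let go. Leave the mug, the carton and the stamp where they are.

Things in the scene. Friction and masses are not known exactly. Their poses are not given: they have to be found in the camera images.
- box: The fixed evidence box, grey painted steel, empty, 220 mm (x) by 190 mm (y), lid top 54 mm above the desk. Lid 4 mm thick, 45 mm of room beneath it, down to the inner floor. Origin under its centre; z up, its -y side (the guide) looks roughly to the robot. The +y wall has a window.
- slot (a point): Centre of the slot in the box's lid, at the lid's top face, 30 mm from the box's centre towards its +x; the inner floor lies 49 mm below this point. The slot is 40 mm along x and 44 mm along y. Axes: those of the box.
- guide (a point): Outer mouth of the guide: a bare steel block 36 (x) x 30 (y) x 54 (z) mm fixed on the lid on the slot's -y side. A 20 x 20 mm square tunnel runs through it along the box's y, 38 mm above the lid. This point, on the tunnel's axis, is 60 mm from the slot's centre; the inner mouth is 30 mm from it. The bolt enters along +y. Axes: those of the box.
- bar_grip (a point): Locking bar, bare aluminium, about 0.22 kg, 155 mm high, standing loose; L-shaped, with an eye half-way up. This point is the centre of its top tab, 132 mm above its underside: 24 mm (x), 12 mm thick (y), 46 mm high. Bar axes: z up the stem, toe towards -x. Upright it cannot pass the slot; tilted 35 to 45 degrees, toe down, it can.
- bar_eye (a point): Centre of the bar's eye, a hole along the bar's y, 24 mm wide (x), 22 mm high, in a plate 44 x 44 x 12 mm, 87 mm above the bar's underside: level with the guide's tunnel when the bar stands on the box floor. Below the plate is a stem 24 mm (x) x 12 mm (y). Tab, eye and stem share one axis. Axes of the bar.
- bar_toe (a point): The toe: middle of the end face of the bar's foot, 52 mm from the stem's axis towards the bar's -x and 5 mm above its underside. The foot is 10 mm thick, 34 mm wide (y) and 64 mm long, from the toe to the stem's back face (x = +12 mm). Axes of the bar.
- bolt_grip (a point): Bolt, about 0.13 kg, lying loose. This point is the centre of its black block handle, 34 mm (x) x 18 mm (y) x 42 mm (z), 21 mm above its underside. A steel square rod 12 x 12 mm, 95 mm long, last 10 mm only 8 mm thick, sticks out of the +x face, flush with the underside; it is heavier than the handle. Bolt axes: x along the rod to the tip, z up.
- bolt_tip (a point): The bolt's tip, on the rod's axis, 112 mm from the handle's centre along the bolt's +x and 15 mm lower. Axes of the bolt.
- mug: White mug, 80 mm across, 92 mm high, bystander; origin under its centre.
- carton: Small brown carton 90 x 65 x 42 mm, bystander; origin under its centre.
- stamp: Dark wooden rubber stamp, 48 mm across, 76 mm high, bystander; origin under its centre.

How it is judged:
On the way, in this order (a step that is already met when the one before it is completed fails the run):
1. the bar's toe is through the slot, under the lid, with the bar tilted (z of bar_toe in the frame of slot between -0.049 and -0.008 m and x of bar_toe in the frame of slot between -0.08 and 0.08 m and y of bar_toe in the frame of slot between -0.08 and 0.08 m and angle between bar_grip's own z axis and vertical above 0.2 rad), for 0.1 s.
2. the bar stands upright on the box floor with its foot under the lid (z of bar_grip in the frame of slot between 0.077 and 0.089 m and angle between bar_grip's own z axis and vertical below 0.12 rad and x of bar_eye in the frame of slot between -0.02 and 0.02 m and y of bar_eye in the frame of slot between -0.025 and 0.025 m and z of bar_toe in the frame of slot below -0.035 m), for 0.3 s.
3. the bolt's tip has come through the guide and the eye (y of bolt_tip in the frame of slot above 0.01 m and x of bolt_tip in the frame of bar_eye between -0.018 and 0.018 m and z of bolt_tip in the frame of bar_eye between -0.018 and 0.018 m), for 0.1 s.
At the end, for the whole second after the job is handed in: The bar stands on the box floor in the slot (6 mm in height, 0.12 rad of upright, 20 mm of the slot's centre), foot under the lid; the bolt lies through guide and eye along the box's y (0.25 rad), its handle within 15 mm of the guide; all released and staying so (all of step 2 and x of bolt_tip in the frame of bar_eye between -0.018 and 0.018 m and z of bolt_tip in the frame of bar_eye between -0.018 and 0.018 m and y of bolt_tip in the frame of slot between 0.02 and 0.045 m and x of bolt_tip in the frame of slot between -0.018 and 0.018 m and z of bolt_tip in the frame of slot between 0.02 and 0.056 m and angle between the x axis of bolt_tip and the y axis of slot, either way round below 0.25 rad); the robot touches nothing.
It fails at once if the mug is pushed away (distance of mug from where it was at the start of the episode above 0.03 m).
It fails at once if the carton is pushed away (distance of carton from where it was at the start of the episode above 0.03 m).
It fails at once if the stamp is pushed away (distance of stamp from where it was at the start of the episode above 0.03 m).
It also fails if it takes over 72 s, if anything falls off the work surface, if the arm or the gripper's body presses on something with over 40 N, if the wrist force passes 120 N, or if a joint passes its speed limit or range.

## Working session

There is one attempt and no reset: what is moved stays moved. The work goes in short steps, Python scripts to look and compute and a shell command to move; the robot and the scene stay as the last step left them, time stands still between calls to the robot, and variables do not carry over. Pictures are saved under pics/ and viewed, about 8 in all and at most 12, crops included, and the job is handed in when it is done.

```bash
mkdir -p pics; cat > h.py <<'E'
import numpy as np, cv2
from bench import robot, vision
def get(n):
    d=vision.get_image(n); d['name']=n; return d
def rays(d,uv):
    uv=np.asarray(uv,float).reshape(-1,2); K=d['intrinsics']
    p=(uv-[K[0,2],K[1,2]])/[K[0,0],K[1,1]]; q=p.copy()
    for _ in range(20): q=p/(1+d['k1']*(q**2).sum(1,keepdims=True))
    return np.c_[q,np.ones(len(q))]
def onplane(d,uv,z):
    r=rays(d,uv)@d['R']; c=-d['R'].T@d['t']
    return c+r*((z-c[2])/r[:,2])[:,None]
def cloud(d):
    h,w=d['depth'].shape; v,u=np.mgrid[:h,:w]
    r=rays(d,np.c_[u.ravel(),v.ravel()])*d['depth'].reshape(-1,1)
    P=(r-d['t'])@d['R']; P[d['depth'].ravel()==0]=np.nan
    return P.reshape(h,w,3)
def proj(d,X):
    c=np.atleast_2d(X)@d['R'].T+d['t']; p=c[:,:2]/c[:,2:]; p=p*(1+d['k1']*(p**2).sum(1,keepdims=True))
    K=d['intrinsics']; return p*[K[0,0],K[1,1]]+[K[0,2],K[1,2]]
def save(d,f,crop=None,s=1):
    im=d['img'][...,::-1]
    if crop: im=im[crop[1]:crop[3],crop[0]:crop[2]]
    cv2.imwrite('pics/'+f,cv2.resize(im,None,fx=s,fy=s,interpolation=cv2.INTER_CUBIC))
E
python3 - <<'E'
from h import *
import pickle
for n in ['top','side']:
    d=get(n); save(d,n+'0.png',s=1.25); pickle.dump(d,open(n+'0.pkl','wb'))
    print(n,d['intrinsics'].round(1).tolist(),d['k1'],(-d['R'].T@d['t']).round(3),d['R'].round(3).tolist())
s=robot.sense(); print(s)
E
```

```text
top [[363.6, 0.0, 319.1], [0.0, 363.6, 205.2], [0.0, 0.0, 1.0]] 0.022680842913842744 [0.538 0.068 1.076] [[-0.01, -1.0, -0.007], [-0.998, 0.011, -0.062], [0.062, 0.006, -0.998]]
side [[490.8, 0.0, 319.5], [0.0, 490.8, 198.2], [0.0, 0.0, 1.0]] 0.03183052709434534 [0.522 1.231 0.967] [[-0.998, -0.055, 0.017], [-0.046, 0.589, -0.807], [0.034, -0.806, -0.59]]
{'clock': 0.1, 'q': array([-1.47511845e+00,  2.21134126e-01,  1.52752258e+00,  3.01325081e-05,
        1.39468791e+00, -1.26111627e-01]), 'joint_velocities': array([ 0.00199439, -0.00177458, -0.0025455 , -0.00011828, -0.00052878,
       -0.00029615]), 'joint_efforts': array([ 2.72715064e-03, -4.98237884e+01, -3.90549016e+01, -9.18364503e-05,
        5.64195332e-03,  1.60079429e-05]), 'eef_pos': array([ 0.13743423, -0.60918338,  0.25530303]), 'ee_rot': array([ 0.44204814,  0.5526849 , -0.44114433,  0.55183741]), 'wrist_force': array([-0.86769051, -0.53047867, -0.11216187]), 'ft_torque': array([ 0.02630977, -0.0418525 ,  0.01640493]), 'width': 0.08536723152677632}
```

View pics/top0.png

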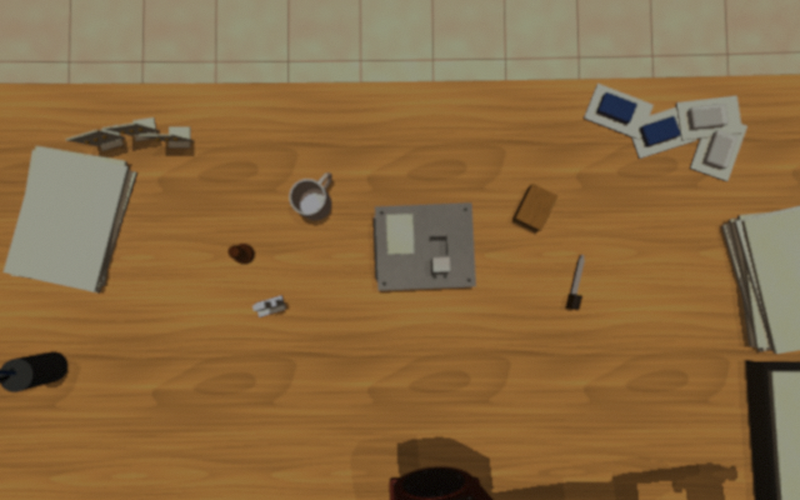

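View pics/side0.png

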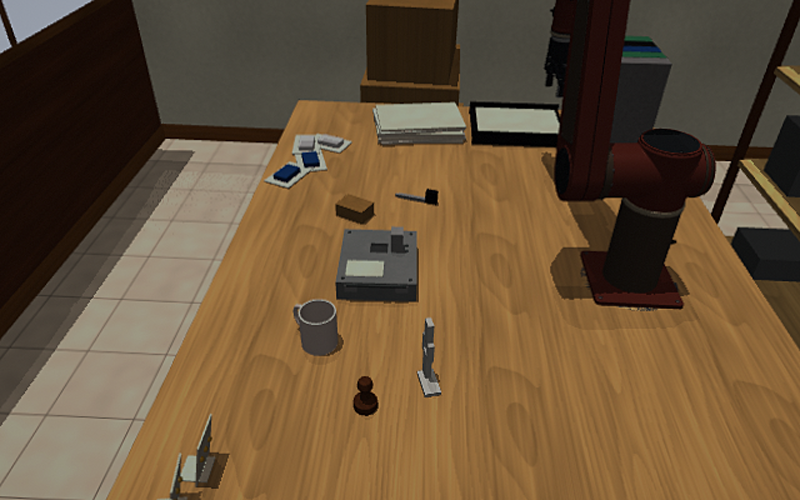

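```bash
python3 - <<'E'
from h import *
import pickle
D={n:pickle.load(open(n+'0.pkl','rb')) for n in ['top','side']}
C={n:cloud(D[n]) for n in D}
T=C['top']
def rect(m,lab):
    P=T[m][:,:2]; c,s,a=cv2.minAreaRect((P*1000).astype(np.float32)); print(lab,m.sum(),np.round(c,1),np.round(s,1),round(a,2)); return c,s,a
z=T[...,2]; print('desk z',np.nanmedian(z[300:340,200:500]))
def reg(u0,v0,u1,v1,lo,hi):
    m=np.zeros(z.shape,bool); m[v0:v1,u0:u1]=True
    return m&(z>lo)&(z<hi)
b=(295,155,385,240)
rect(reg(*b,.045,.065),'lid'); rect(reg(*b,.095,.12),'guide')
print('lid z',np.median(z[reg(*b,.045,.065)]))
rect(reg(440,195,475,255,.005,.06),'bolt all'); rect(reg(440,195,475,255,.03,.06),'bolt handle'); rect(reg(440,195,475,255,.005,.02),'rod')
bb=(190,225,240,265)
for lo,hi in [(.004,.03),(.03,.09),(.09,.12),(.12,.17)]: 
    m=reg(*bb,lo,hi); rect(m,f'bar {lo}') if m.sum()>2 else print(m.sum())
for n,u in [('stamp',(175,190,210,220)),('mug',(225,135,270,185)),('carton',(405,140,450,190))]: rect(reg(*u,.01,.12),n)
# side
S=C['side']; zs=S[...,2]
m=np.zeros(zs.shape,bool); m[250:322,325:360]=True
for lo,hi in [(.004,.012),(.015,.06),(.068,.105),(.112,.15)]:
    k=m&(zs>lo)&(zs<hi); P=S[k]; print('side bar',lo,k.sum(),P.mean(0).round(4)); 
    c,s,a=cv2.minAreaRect((P[:,:2]*1000).astype(np.float32)); print(np.round(c,1),np.round(s,1),round(a,1))
im=[cv2.resize(D['top']['img'][225:265,190:240,::-1],(500,400),interpolation=cv2.INTER_CUBIC),cv2.resize(D['side']['img'][245:325,320:370,::-1],(250,400),interpolation=cv2.INTER_CUBIC)]
cv2.imwrite('pics/bar.png',np.hstack(im))
E
```

```text
desk z 0.00030622009616006554
lid 4937 [625.2  18.9] [190.3 226.4] 1.77
guide 160 [581.  -14.1] [34.4 29.5] 89.83
lid z 0.05385305383354955
bolt all 291 [ 547.8 -326.5] [149.4  64.6] 4.41
bolt handle 92 [ 496.7 -322.4] [17.5 33.9] 75.04
rod 183 [ 547.8 -326.5] [149.4  64.6] 4.41
bar 0.004 180 [495.6 385.3] [114.7 126.1] 10.05
bar 0.03 21 [493.6 356.9] [ 8.9 43.6] 29.94
bar 0.09 39 [498.8 357.1] [11.9 39.8] 16.48
bar 0.12 68 [498.5 358.6] [12.  23.7] 16.14
stamp 242 [615.3 438.1] [40.7 46.1] 79.66
mug 627 [737.7 263.2] [ 80.9 105.3] 22.02
carton 802 [ 713.  -240.3] [65.8 90.3] 62.36
side bar 0.004 256 [0.4914 0.3736 0.0085]
[495.6 294.8] [ 92.2 261. ] 2.5
side bar 0.015 85 [0.4989 0.3655 0.0357]
[493.5 376.7] [12.4 68. ] 16.1
side bar 0.068 99 [0.4988 0.3673 0.0852]
[498.2 360.1] [13.3 46.4] 17.2
side bar 0.112 85 [0.4984 0.3659 0.1306]
[498.9 360.2] [11.6 27.6] 19.2
```

View pics/bar.png

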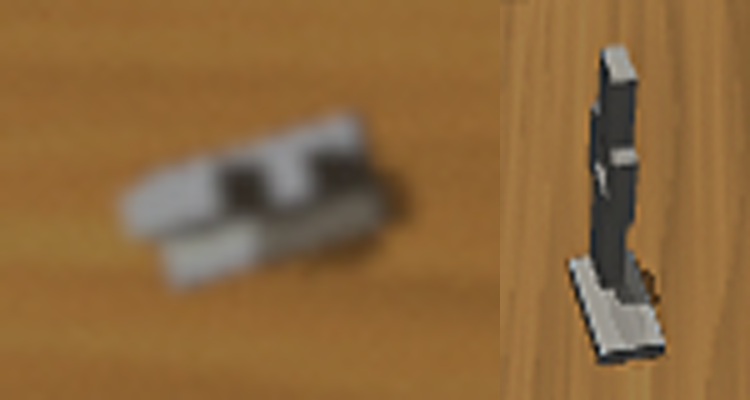

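```bash
cat >> h.py <<'E'
from scipy.spatial.transform import Rotation as Ro
def go(pos,head,s=None):
    "shift (0.1 m, tool axes) and turn (180deg) to bring TCP to pos, jaw axis heading (deg) modulo 180"
    s=s or robot.sense(); M=Ro.from_quat(s['ee_rot']).as_matrix()
    h=np.degrees(np.arctan2(M[1,2],M[0,2])); 
    dh=(head-h+90)%180-90; tx=-dh  # tool x down: positive turn = negative heading
    sh=M.T@(np.array(pos)-s['eef_pos'])*10
    print('tcp',s['eef_pos'].round(4),'jawhead',h.round(2),'q1,q6',s['q'][[0,5]].round(2),'shift',sh.round(3),'turn',round(tx/180,4),'F',s['wrist_force'].round(1),'w',round(s['width']*1000,1))
    return M
E
python3 - <<'E'
from h import *
import pickle
M=go([.45,-.3,.256],16.5); print(M.round(3))
go([.4987,.3595,.256],16.5)
d=pickle.load(open('top0.pkl','rb')); T=cloud(d); z=T[...,2]
m=np.zeros(z.shape,bool); m[155:240,295:385]=True
k=m&(z<.04)&(abs(T[...,0]-.626)<.04)&(abs(T[...,1]+.012)<.04)
print('slot low',k.sum(),T[k].min(0),T[k].max(0))
vs,us=np.nonzero(k);print(us.min(),us.max(),vs.min(),vs.max(),onplane(d,[[us.min()-.5,vs.min()-.5],[us.max()+.5,vs.max()+.5]],.052))
# bolt
k=np.zeros(z.shape,bool); k[200:256,445:475]=True; g=d['img'].astype(int)
hd=k&(g.max(-1)<50); rod=k&(abs(g[...,0]-g[...,2])<25)&(g.mean(-1)>70)
print(hd.sum(),rod.sum())
c=cv2.minAreaRect(np.argwhere(hd)[:,::-1].astype(np.float32)); print('handle px',c,onplane(d,[c[0]],.042))
p=np.argwhere(rod)[:,::-1].astype(np.float32); l=cv2.fitLine(p,cv2.DIST_HUBER,0,.01,.01).ravel(); e=(p-l[2:])@l[:2]
print('rod ends',onplane(d,[l[2:]+l[:2]*e.min(),l[2:]+l[:2]*e.max()],.012))
E
```

```text
tcp [ 0.1374 -0.6092  0.2553] jawhead -77.29 q1,q6 [-1.48 -0.13] shift [-2.000e-03  3.729e+00 -2.329e+00] turn 0.4789 F [-0.9 -0.5 -0.1] w 85.4
[[-0.     0.976  0.22 ]
 [ 0.002  0.22  -0.976]
 [-1.     0.    -0.002]]
tcp [ 0.1374 -0.6092  0.2553] jawhead -77.29 q1,q6 [-1.48 -0.13] shift [ 0.009  5.655 -8.655] turn 0.4789 F [-0.9 -0.5 -0.1] w 85.4
slot low 218 [ 6.07473009e-01 -3.70300584e-02 -3.07881541e-04] [0.65230513 0.00201052 0.01123458]
344 357 189 204 [[ 0.64881224  0.00565283  0.052     ]
 [ 0.60306473 -0.03313085  0.052     ]]
99 90
handle px ((458.558837890625, 241.26473999023438), (8.973817825317383, 11.399173736572266), 14.03624439239502) [[ 0.4970235  -0.31617081  0.042     ]]
rod ends [[ 0.51669436 -0.32688958  0.012     ]
 [ 0.60080352 -0.34957227  0.012     ]]
```

```bash
sed -i 's/dh=(head-h+90)%180-90/dh=(head-h+180)%360-180/' h.py
python3 -m creep '[85,0,1,-1,0, 85,0,1,-1,0, 85,0,1,-1,0, 85,0,1,-1,0]'
python3 -m creep '[85,0,1,-1,0, 85,0,1,-1,0, 85,0,1,-1,0, 85,0,1,-1,0]'
python3 -m creep '[85,0,1,-1,0, 85,0,1,-1,0, 85,0,1,-1,0, 85,0,1,-1,0]'
python3 -c "
from h import *
go([.4987,.3595,.256],16.5)"
```

```text
clock: 0.43
eef_pos: [0.215, -0.4861, 0.2553]
ee_rot: [0.442, 0.553, -0.44, 0.552]
wrist_force: [-0.0, -0.8, 0.8]
width: 0.0852
clock: 0.77
eef_pos: [0.2902, -0.367, 0.256]
ee_rot: [0.442, 0.553, -0.44, 0.553]
wrist_force: [0.9, -0.1, -0.3]
width: 0.0851
clock: 1.1
eef_pos: [0.3657, -0.2475, 0.2562]
ee_rot: [0.442, 0.553, -0.44, 0.553]
wrist_force: [-0.7, -0.1, -0.1]
width: 0.0848
tcp [ 0.3657 -0.2475  0.2562] jawhead -77.15 q1,q6 [-0.78  0.57] shift [ 0.012  2.646 -5.623] turn -0.5203 F [-0.7 -0.1 -0.1] w 84.8
```

```bash
python3 -m creep '[85,0,1,-1,0, 85,0,1,-1,0, 85,0,1,-1,0, 85,0,1,-1,0]' >/dev/null
python3 -m creep '[85,0,1,-1,0, 85,0,1,-1,0, 85,0,1,-1,0, 85,0,1,-1,0]' >/dev/null
python3 -m creep '[85,0,0.65,-1,0, 85,0,0.65,-1,0, 85,0,0.65,-1,0, 85,0,0.65,-1,0]' >/dev/null
python3 -m creep '[85,0,0,-1,0, 85,0,0,-1,0, 85,0,0,-1,0]' >/dev/null
python3 -m creep '[85,0,0,-1,0, 85,0,0,-1,0, 85,0,0,-1,0]' >/dev/null
python3 -m creep '[85,0,0,-0.62,-0.04, 85,0,0,-0.62,-0.08, 85,0,0,-0.62,-0.12, 85,0,0,-0.62,-0.16, 85,0,0,-0.62,-0.2, 85,0,0,-0.62,-0.24, 85,0,0,-0.62,-0.28, 85,0,0,-0.62,-0.32, 85,0,0,-0.62,-0.36, 85,0,0,-0.62,-0.4, 85,0,0,-0.62,-0.44, 85,0,0,-0.62,-0.48, 85,0,0,-0.62,-0.52, 85,0,0,-0.62,-0.52, 85,0,0,-0.62,-0.52]'
python3 -c "
from h import *
go([.4987,.3595,.144],16.5)"
```

```text
clock: 3.85
eef_pos: [0.4991, 0.3551, 0.256]
ee_rot: [-0.099, 0.7, 0.099, 0.7]
wrist_force: [-0.4, 0.6, -0.2]
width: 0.0851
tcp [0.4991 0.3551 0.256 ] jawhead 16.12 q1,q6 [0.49 0.21] shift [1.12  0.043 0.008] turn -0.0021 F [-0.4  0.6 -0.2] w 85.1
```

```bash
python3 -m creep '[85,0,0.04,0.01,-0.002, 85,0.3,0.04,0.01,-0.002, 85,0.6,0.04,0.01,-0.002, 85,0.85,0.04,0.01,-0.002, 85,1,0.04,0.01,-0.002, 85,1,0.04,0.01,-0.002]' >/dev/null
python3 -m creep '[85,0.12,0,0,0, 85,0.12,0,0,0, 60,0.12,0,0,0, 40,0.12,0,0,0, 20,0.12,0,0,0, 5,0.12,0,0,0, 5,0.12,0,0,0, 5,0.12,0,0,0, 5,0.12,0,0,0, 5,0.12,0,0,0, 5,0.12,0,0,0, 5,0.12,0,0,0]'
python3 -c "
from h import *
go([.4987,.3595,.144],16.5); d=get('side'); save(d,'grip.png',(300,180,420,340),4)"
```

```text
clock: 5.35
eef_pos: [0.4993, 0.3598, 0.1449]
ee_rot: [-0.102, 0.699, 0.103, 0.7]
wrist_force: [0.3, -1.0, 3.8]
width: 0.0116
tcp [0.4993 0.3598 0.1449] jawhead 16.67 q1,q6 [0.5  0.21] shift [ 0.009 -0.001 -0.006] turn 0.0009 F [ 0.3 -1.   3.8] w 11.6
```

View pics/grip.png

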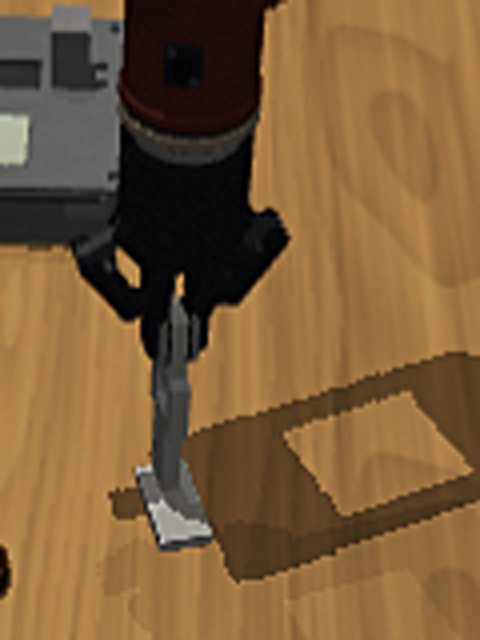

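```bash
python3 -m creep '[5,-0.2,0,0,0, 5,-0.5,0,0,0.03, 5,-0.8,0,0,0.06, 5,-1,0,0,0.083, 5,-1,0,0,0.083, 5,-1,0,0,0.083]' >/dev/null
python3 -m creep '[5,-0.3,0,0.2,0, 5,-0.3,-0.2,0.4,0, 5,-0.3,-0.5,0.6,0, 5,-0.3,-0.8,0.8,0, 5,-0.3,-1,1,0, 5,-0.3,-1,1,0]'
python3 -c "
from h import *
go([.6304,-.1494,.275],1.77)"
```

```text
clock: 6.4
eef_pos: [0.6038, 0.2575, 0.2701]
ee_rot: [-0.011, 0.708, 0.008, 0.706]
wrist_force: [0.3, 0.6, -2.4]
width: 0.0112
tcp [0.6038 0.2575 0.2701] jawhead 1.57 q1,q6 [0.28 0.26] shift [-0.034 -4.075  0.154] turn -0.0011 F [ 0.3  0.6 -2.4] w 11.2
```

```bash
python3 -m creep '[5,0,-0.25,0.04,0, 5,0,-0.6,0.04,0, 5,0,-1,0.04,0]' >/dev/null
python3 -m creep '[5,0,-0.4,0.04,0, 5,0,-0.8,0.04,0, 5,0,-1,0.04,0]' >/dev/null
python3 -m creep '[5,0,-0.4,0.04,0, 5,0,-0.8,0.04,0, 5,0,-1,0.04,0]' >/dev/null
python3 -m creep '[5,0,-0.4,0.03,0, 5,0,-0.8,0.03,0, 5,0,-1,0.03,0, 5,0,-1.0,0.03,0, 5,0,-1.0,0.03,0]' 
python3 -c "
from h import *
go([.6304,-.1494,.167],1.77); d=get('top'); save(d,'t2.png',(270,120,470,270),4)"
```

```text
clock: 7.57
eef_pos: [0.6275, -0.1373, 0.2708]
ee_rot: [-0.009, 0.709, 0.011, 0.705]
wrist_force: [-1.2, 0.3, -3.7]
width: 0.0112
tcp [ 0.6275 -0.1373  0.2708] jawhead 1.67 q1,q6 [-0.34 -0.37] shift [ 1.037 -0.124  0.03 ] turn -0.0005 F [-1.2  0.3 -3.7] w 11.2
```

View pics/t2.png

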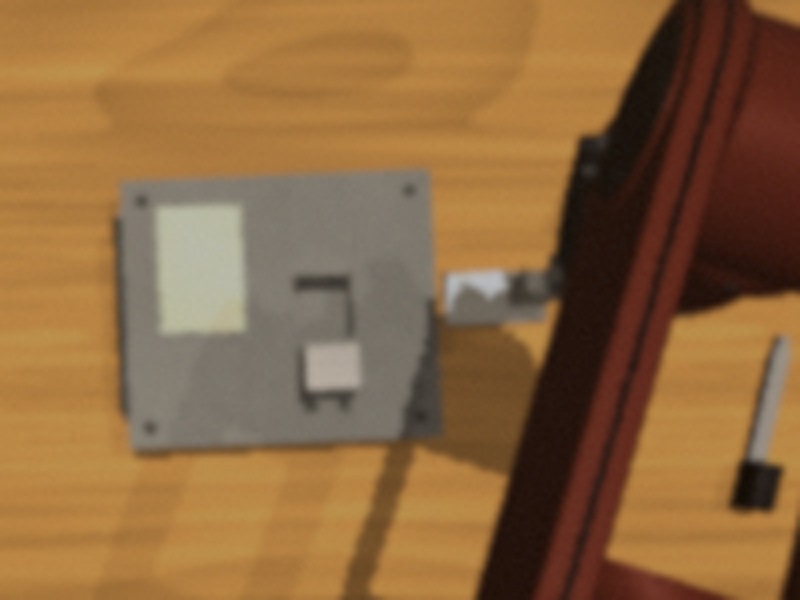

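```bash
python3 -m creep '[5,0,-0.15,0.03,0, 5,0.1,-0.15,0.03,0, 5,0.4,-0.15,0.03,0, 5,0.7,-0.15,0.03,0, 5,0.9,-0.15,0.03,0, 5,1,-0.15,0.03,0, 5,1,-0.15,0.03,0]' 
python3 -c "
from h import *
go([.6304,-.1494,.167],1.77); d=get('side'); T=cloud(d);z=T[...,2]
m=(abs(T[...,0]-.63)<.04)&(T[...,1]>-.2)&(T[...,1]<-.095)&(z>.008)&(z<.06); P=T[m]; print(m.sum(),P[:,1].max(),np.percentile(P,[2,50,98],axis=0).round(4))
"
```

```text
clock: 8.2
eef_pos: [0.6302, -0.1498, 0.1699]
ee_rot: [-0.01, 0.709, 0.012, 0.705]
wrist_force: [-0.6, -0.4, -2.8]
width: 0.0114
tcp [ 0.6302 -0.1498  0.1699] jawhead 1.81 q1,q6 [-0.36 -0.39] shift [0.029 0.004 0.003] turn 0.0002 F [-0.6 -0.4 -2.8] w 11.4
78 -0.0967677465160282 [[ 0.6105 -0.162   0.0296]
 [ 0.6267 -0.1407  0.035 ]
 [ 0.6429 -0.0977  0.0569]]
```

```bash
python3 -m creep '[5,0,0.06,0,0, 5,0,0.12,0,0, 5,0,0.18,0,0, 5,0,0.24,0,0, 5,0,0.3,0,0, 5,0,0.36,0,0, 5,0,0.42,0,0, 5,0,0.48,0,0, 5,0,0.54,0,0, 5,0,0.6,0,0, 5,0,0.6,0,0]' 
python3 -c "
from h import *
go([.6304,-.1494,.167],1.77); d=get('side'); T=cloud(d);z=T[...,2]; save(d,'tilt1.png',(260,60,400,250),3)
"
```

```text
clock: 9.17
eef_pos: [0.6325, -0.092, 0.1779]
ee_rot: [-0.012, 0.705, 0.01, 0.709]
wrist_force: [1.1, -4.9, 0.2]
width: 0.0112
tcp [ 0.6325 -0.092   0.1779] jawhead 1.79 q1,q6 [-0.27 -0.3 ] shift [ 0.111 -0.573 -0.04 ] turn 0.0001 F [ 1.1 -4.9  0.2] w 11.2
```

View pics/tilt1.png

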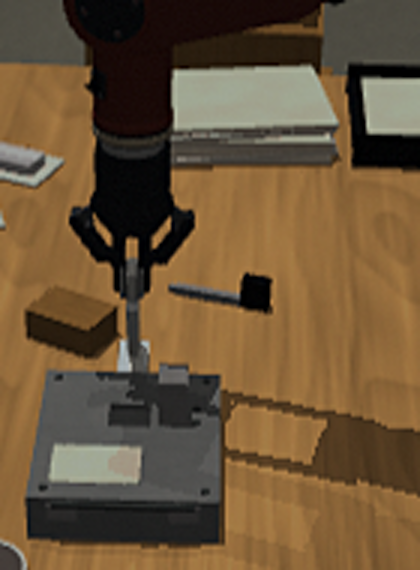

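```bash
cat >> h.py <<'E'
B=np.array([.6252,.0183,0]); ex=np.array([.031,-.9995,0]); ey=np.array([.9995,.031,0])
SL=B+.030*ex+[0,0,.054]
def barprof(x0,x1,d=None,yw=.012,zlo=.06,zhi=.15,show=True):
    "points of the bar in slot axes (x,z), by side depth, binned in z"
    d=d or get('side'); T=cloud(d); P=(T-SL)@np.c_[ex,ey,[0,0,1]]
    m=(abs(P[...,1])<yw)&(P[...,0]>x0)&(P[...,0]<x1)&(P[...,2]>zlo-.054)&(P[...,2]<zhi-.054)
    Q=P[m]; out=[]
    for z in np.arange(zlo-.054,zhi-.054,.008):
        k=(Q[:,2]>=z)&(Q[:,2]<z+.008)
        if k.sum()>2: out.append([z+.004,np.percentile(Q[k,0],20),np.median(Q[k,0]),np.median(Q[k,1]),k.sum()])
    print((np.array(out)*[1e3,1e3,1e3,1e3,1]).round(1))
    return d
E
python3 -c "
from h import *
barprof(.02,.16,zlo=.02,zhi=.2)
s=robot.sense(); print(((s['eef_pos']-SL)@np.c_[ex,ey,[0,0,1]]).round(4),s['q'],s['joint_efforts'])"
```

```text
[[-14.  104.4 108.4   2.2  17. ]
 [ -6.   43.6  83.6  -3.6  63. ]
 [  2.   33.7  51.1   0.7  69. ]
 [ 10.  110.  112.2   0.7   4. ]
 [ 18.  106.8 110.4   0.5   8. ]
 [ 26.  105.  107.7   0.5   6. ]
 [ 34.  102.  113.3  -2.4   4. ]
 [ 42.   88.1  88.8   1.2   5. ]
 [ 50.   88.   91.2  -2.2   7. ]
 [ 58.   81.1  82.2   4.1   8. ]
 [ 66.   79.4  84.7  -2.4  11. ]
 [ 74.   72.9  76.9   3.9   6. ]
 [ 82.   74.9  78.2   1.2  11. ]
 [ 90.   79.3  81.3   3.7   7. ]
 [ 98.   76.2  78.9   0.6   7. ]
 [106.   69.   73.4   3.6  15. ]
 [114.   69.1  72.3   0.3  14. ]
 [122.   67.6  71.   -2.6  15. ]
 [130.   69.5  74.4   0.7  23. ]
 [138.   70.9  80.8   0.9  17. ]
 [146.   69.6  71.3  -6.1   3. ]]
[0.0807 0.0035 0.1229] [-2.67718653e-01  3.12877776e-01  1.56773659e+00 -1.05066931e-03
  1.25571624e+00 -2.98136698e-01] [ 2.70599194e+00 -5.16584837e+01 -3.56194782e+01  1.46569178e+00
  9.80578177e-01  2.79869145e-02]
```

```bash
python3 -m creep '[5,0,0.06,0,0, 5,0,0.12,0,0, 5,0,0.18,0,0, 5,0,0.24,0,0, 5,0,0.3,0,0, 5,0,0.36,0,0, 5,0,0.42,0,0, 5,0,0.46,0,0, 5,0,0.46,0,0, 5,0,0.46,0,0]' 
python3 -c "
from h import *
barprof(-.0,.16,zlo=.02,zhi=.2)
s=robot.sense(); print(((s['eef_pos']-SL)@np.c_[ex,ey,[0,0,1]]).round(4))"
```

```text
clock: 10.1
eef_pos: [0.6285, -0.0461, 0.1734]
ee_rot: [-0.011, 0.708, 0.01, 0.706]
wrist_force: [0.5, -4.8, -4.9]
width: 0.0109
[[ -6.   38.2  80.1  -2.2  54. ]
 [  2.   35.2  58.5   0.9  81. ]
 [ 10.  109.2 111.   -2.5  18. ]
 [ 18.  104.8 123.   -5.6  12. ]
 [ 26.  108.  123.6  -7.    3. ]
 [ 50.   63.6  64.3  -1.6   8. ]
 [ 66.   52.6  60.7  -6.    5. ]
 [ 74.   43.1  44.1   2.1   5. ]
 [ 82.   42.3  47.9  -0.7  13. ]
 [ 90.   41.7  43.9   2.2   6. ]
 [ 98.   23.6  24.3   0.3  12. ]
 [106.   22.7  27.4  -1.7  13. ]
 [114.   21.9  23.2  -0.6  12. ]
 [122.   21.1  25.2   1.1  20. ]
 [130.   23.2  31.   -1.3  26. ]
 [138.   21.7  26.7   7.   13. ]
 [146.   21.   22.1  -8.2   6. ]]
[0.0345 0.0013 0.1194]
```

```bash
python3 -m creep '[5,0,-0.08,0,0, 5,-0.1,-0.1,0,0, 5,-0.3,-0.1,0,0, 5,-0.42,-0.1,0,0, 5,-0.42,0.1,0,0, 5,-0.42,0.4,0,0, 5,-0.42,0.6,0,0, 5,-0.42,0.7,0,0, 5,-0.42,0.7,0,0, 5,-0.42,0.7,0,0]' 
python3 -c "
from h import *
s=robot.sense(); print(((s['eef_pos']-SL)@np.c_[ex,ey,[0,0,1]]).round(4))
d=barprof(-.08,.10,zlo=.065,zhi=.25); save(d,'tilt2.png',(240,60,400,250),3)"
```

```text
clock: 10.98
eef_pos: [0.6272, 0.0244, 0.2169]
ee_rot: [-0.011, 0.707, 0.011, 0.707]
wrist_force: [0.1, -0.5, -2.1]
width: 0.0112
[-0.036   0.0022  0.1629]
[[ 2.30e+01  1.27e+01  1.40e+01  7.00e-01  1.30e+01]
 [ 3.10e+01  1.36e+01  2.02e+01  7.00e-01  3.30e+01]
 [ 3.90e+01  2.42e+01  2.82e+01 -2.00e-01  2.80e+01]
 [ 4.70e+01  3.31e+01  3.72e+01 -1.20e+00  2.70e+01]
 [ 5.50e+01  3.74e+01  4.34e+01 -2.90e+00  1.80e+01]
 [ 6.30e+01  3.08e+01  5.10e+01 -6.70e+00  1.00e+01]
 [ 8.70e+01  1.60e+00  1.79e+01 -5.10e+00  5.00e+00]
 [ 9.50e+01 -9.00e+00 -7.40e+00  9.00e-01  6.00e+00]
 [ 1.03e+02 -1.67e+01 -1.47e+01 -2.30e+00  4.00e+00]
 [ 1.11e+02 -2.23e+01 -2.03e+01  2.00e-01  4.00e+00]
 [ 1.19e+02 -2.88e+01 -2.58e+01  1.40e+00  7.00e+00]
 [ 1.27e+02 -2.84e+01 -2.26e+01  1.20e+00  9.00e+00]
 [ 1.35e+02 -4.51e+01 -3.55e+01 -2.00e-01  8.00e+00]
 [ 1.43e+02 -4.79e+01 -4.46e+01 -6.00e-01  1.60e+01]
 [ 1.51e+02 -4.73e+01 -4.52e+01  6.00e-01  1.40e+01]
 [ 1.59e+02 -4.79e+01 -4.62e+01 -1.20e+00  2.00e+01]
 [ 1.67e+02 -4.81e+01 -4.66e+01  3.00e-01  2.20e+01]
 [ 1.75e+02 -4.59e+01 -3.89e+01  8.00e-01  3.20e+01]
 [ 1.83e+02 -5.00e+01 -4.86e+01  8.40e+00  9.00e+00]
 [ 1.91e+02 -4.92e+01 -4.81e+01 -1.00e-01  1.20e+01]]
```

View pics/tilt2.png

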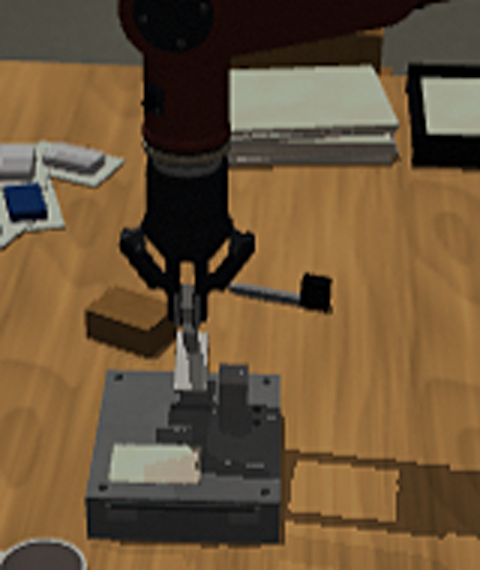

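```bash
python3 -m creep '[5,0.04,0,0,0, 5,0.08,0,0,0, 5,0.12,0.05,0,0, 5,0.16,0.1,0,0, 5,0.2,0.15,0,0, 5,0.25,0.21,0,0, 5,0.3,0.27,0,0, 5,0.35,0.33,0,0, 5,0.4,0.4,0,0, 5,0.44,0.45,0,0, 5,0.48,0.5,0,0, 5,0.52,0.54,0,0, 5,0.52,0.54,0,0]' 
python3 -c "
from h import *
s=robot.sense(); print(((s['eef_pos']-SL)@np.c_[ex,ey,[0,0,1]]).round(4))
d=barprof(-.12,.07,zlo=.060,zhi=.2,yw=.02)"
```

```text
clock: 12.12
eef_pos: [0.6248, 0.0793, 0.1631]
ee_rot: [-0.011, 0.708, 0.011, 0.706]
wrist_force: [-0.5, 0.6, -3.2]
width: 0.0118
[-0.091   0.0015  0.1091]
[[ 1.000e+01 -5.100e+00 -2.000e+00 -9.600e+00  1.500e+01]
 [ 3.400e+01 -5.990e+01 -5.890e+01 -1.600e+00  4.000e+00]
 [ 4.200e+01 -6.560e+01 -6.530e+01 -3.300e+00  5.000e+00]
 [ 5.000e+01 -7.070e+01 -6.870e+01 -3.700e+00  3.000e+00]
 [ 5.800e+01 -7.630e+01 -7.520e+01  2.000e+00  5.000e+00]
 [ 6.600e+01 -8.200e+01 -7.910e+01 -1.000e+00  9.000e+00]
 [ 7.400e+01 -7.980e+01 -7.810e+01  2.000e-01  1.000e+01]
 [ 8.200e+01 -1.013e+02 -8.430e+01  1.800e+00  7.000e+00]
 [ 9.000e+01 -1.011e+02 -9.840e+01  1.000e+00  1.700e+01]
 [ 9.800e+01 -1.029e+02 -9.860e+01 -5.000e+00  2.700e+01]
 [ 1.060e+02 -1.022e+02 -9.990e+01  3.200e+00  3.000e+01]
 [ 1.140e+02 -1.014e+02 -9.790e+01  1.000e-01  3.900e+01]
 [ 1.220e+02 -1.024e+02 -9.740e+01  6.000e-01  3.500e+01]
 [ 1.300e+02 -1.043e+02 -1.022e+02 -8.200e+00  2.000e+01]
 [ 1.380e+02 -1.048e+02 -1.026e+02 -8.300e+00  2.200e+01]
 [ 1.460e+02 -1.043e+02 -1.031e+02  1.390e+01  5.000e+00]]
```

```bash
python3 -m creep '[5,0.03,-0.03,0,0, 5,0.07,-0.07,0,0, 5,0.1,-0.1,0,0, 5,0.12,-0.12,0,0, 5,0.12,-0.12,0,0]' 
python3 -c "
from h import *
s=robot.sense(); print(((s['eef_pos']-SL)@np.c_[ex,ey,[0,0,1]]).round(4))
d=barprof(-.12,.07,zlo=.060,zhi=.14,yw=.02)"
```

```text
clock: 12.58
eef_pos: [0.6254, 0.0655, 0.1515]
ee_rot: [-0.01, 0.707, 0.01, 0.707]
wrist_force: [-0.2, 0.6, -3.3]
width: 0.0112
[-0.0771  0.0016  0.0975]
[[ 34.  -54.9 -53.   -2.7   4. ]
 [ 42.  -59.3 -57.4   1.5   4. ]
 [ 50.  -64.4 -63.7  -3.2   5. ]
 [ 58.  -69.6 -66.3   2.2  13. ]
 [ 66.  -68.1 -66.   -0.4   5. ]
 [ 74.  -85.9 -73.7  -0.7   9. ]
 [ 82.  -86.6 -85.2   3.1  22. ]]
```

```bash
python3 -m creep '[5,0,-0.06,0,0, 5,-0.02,-0.12,0,0, 5,-0.035,-0.18,0,0, 5,-0.045,-0.24,0,0, 5,-0.05,-0.3,0,0, 5,-0.055,-0.36,0,0, 5,-0.055,-0.42,0,0]' 
python3 -c "
from h import *
s=robot.sense(); print(((s['eef_pos']-SL)@np.c_[ex,ey,[0,0,1]]).round(4))
d=barprof(-.12,.07,zlo=.060,zhi=.14,yw=.02)"
```

```text
clock: 13.22
eef_pos: [0.6273, 0.0252, 0.1586]
ee_rot: [-0.01, 0.707, 0.012, 0.707]
wrist_force: [0.3, 7.1, -0.5]
width: 0.0115
[-0.0368  0.0023  0.1046]
[[ 10.   -8.8  -7.1  -3.4   3. ]
 [ 26.  -26.2 -24.2  -1.2   4. ]
 [ 34.  -32.9 -31.    1.5   8. ]
 [ 42.  -36.3 -35.2  -2.    7. ]
 [ 50.  -38.3 -37.3  -0.3   4. ]
 [ 58.  -41.3 -40.5  -0.5   8. ]
 [ 66.  -40.6 -35.    0.9  13. ]
 [ 74.  -36.  -35.2  -0.4   6. ]
 [ 82.  -47.1 -45.3   0.7  11. ]]
```

```bash
python3 -m creep '[5,0.01,-0.06,0,0, 5,0.015,-0.12,0,0, 5,0.025,-0.17,0,0, 5,0.04,-0.22,0,0, 5,0.055,-0.26,0,0, 5,0.07,-0.3,0,0, 5,0.09,-0.35,0,0, 5,0.1,-0.35,0,0, 5,0.1,-0.35,0,0]' 
python3 -c "
from h import *
s=robot.sense(); print(((s['eef_pos']-SL)@np.c_[ex,ey,[0,0,1]]).round(4))
d=barprof(-.12,.07,zlo=.060,zhi=.15,yw=.02)
save(d,'up.png',(240,60,400,250),3)"
```

```text
clock: 14.02
eef_pos: [0.6307, -0.0104, 0.1531]
ee_rot: [-0.01, 0.705, 0.011, 0.709]
wrist_force: [-2.7, 4.1, 15.6]
width: 0.0112
[-0.0012  0.0047  0.0991]
[[ 10.   -5.3  -1.5  -0.3   7. ]
 [ 18.  -16.1 -12.3   2.5   7. ]
 [ 26.  -15.7 -14.    0.9  10. ]
 [ 34.  -17.8 -14.7   2.3  12. ]
 [ 42.  -18.  -14.3   2.3   9. ]
 [ 50.  -18.9 -16.8   2.2  11. ]
 [ 58.  -16.2 -14.2   3.9  10. ]
 [ 66.  -18.5  -9.6   1.   12. ]
 [ 74.  -13.5 -10.2   5.4  11. ]
 [ 82.  -13.4 -11.2   2.2  21. ]
 [ 90.  -13.4  -9.4  -0.7  31. ]
 [ 98.  -11.9 -11.5   8.3   5. ]]
```

View pics/up.png

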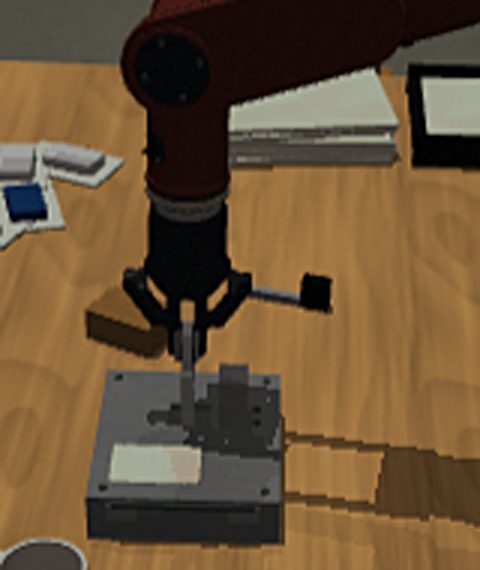

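```bash
python3 -m creep '[5,-0.02,-0.02,0,0, 5,-0.02,-0.02,0,0, 30,-0.02,-0.02,0,0, 45,-0.02,-0.02,0,0, 45,-0.02,-0.02,0,0, 45,-0.02,-0.02,0,0, 45,-0.02,-0.02,0,0, 45,-0.3,-0.02,0,0, 45,-0.6,-0.02,0,0, 45,-0.9,-0.02,0,0, 45,-1,-0.02,0,0, 45,-1,-0.02,0,0]' 
python3 -c "
from h import *
s=robot.sense(); print(((s['eef_pos']-SL)@np.c_[ex,ey,[0,0,1]]).round(4))
go([.4967,-.3224,.25],-15)
d=barprof(-.12,.07,zlo=.060,zhi=.17,yw=.02)
import pickle;t=get('top');pickle.dump(t,open('t3.pkl','wb'));pickle.dump(d,open('s3.pkl','wb'))
"
```

```text
clock: 15.07
eef_pos: [0.6301, -0.0131, 0.252]
ee_rot: [-0.011, 0.705, 0.01, 0.709]
wrist_force: [0.2, 1.1, -0.1]
width: 0.0448
[0.0015 0.004  0.198 ]
tcp [ 0.6301 -0.0131  0.252 ] jawhead 1.72 q1,q6 [-0.15 -0.18] shift [ 0.014 -3.051 -1.427] turn 0.0929 F [ 0.2  1.1 -0.1] w 44.8
[[ 10.   -6.5  -1.8  -1.6   8. ]
 [ 18.  -12.1 -10.8   4.1   6. ]
 [ 26.  -12.8  -9.3   1.   16. ]
 [ 34.  -13.   -8.7   2.5  10. ]
 [ 42.  -12.6 -12.1   2.4   7. ]
 [ 50.  -12.5 -10.4   2.5  12. ]
 [ 58.  -12.2  -7.1   3.   15. ]
 [ 66.   -3.8  -1.6   2.9  11. ]
 [ 74.   -2.4  -0.7   0.   13. ]
 [ 82.   -3.7  -0.5   3.2  11. ]
 [ 90.   -4.2  -1.9   2.9   9. ]
 [ 98.   -3.2  -0.9   2.7  14. ]
 [106.   -0.6   5.1   3.1  19. ]]
```

```bash
python3 -m creep '[45,0.3,-0.05,-0.01,0, 45,0.6,-0.05,-0.01,0, 45,0.85,-0.05,-0.01,0, 45,0.95,-0.05,-0.01,0, 25,0.95,-0.05,-0.01,0, 5,0.95,-0.05,-0.01,0, 5,0.95,-0.05,-0.01,0, 5,0.95,-0.05,-0.01,0, 5,0.95,-0.05,-0.01,0, 5,0.95,-0.02,-0.01,0, 5,0.95,0.01,-0.01,0, 5,0.95,0.03,-0.01,0, 5,0.95,0.03,-0.01,0, 5,0.95,0.03,-0.01,0]'
python3 -m creep '[30,0,0,0,0, 45,0,0,0,0, 45,0,0,0,0, 45,0,0,0,0, 45,0,0,0,0, 45,-0.3,0,0,0, 45,-0.6,0,0,0, 45,-0.9,0,0,0, 45,-1,0,0,0, 45,-1,0,0,0]' 
python3 -c "
from h import *
go([.4967,-.3224,.25],-15)
d=barprof(-.12,.07,zlo=.060,zhi=.17,yw=.02)
"
```

```text
clock: 16.33
eef_pos: [0.6274, -0.0093, 0.1534]
ee_rot: [-0.011, 0.707, 0.011, 0.707]
wrist_force: [-0.3, 0.7, 1.0]
width: 0.0111
clock: 17.17
eef_pos: [0.6291, -0.01, 0.2572]
ee_rot: [-0.011, 0.704, 0.01, 0.71]
wrist_force: [0.3, -0.7, 0.6]
width: 0.0449
tcp [ 0.6291 -0.01    0.2572] jawhead 1.73 q1,q6 [-0.14 -0.17] shift [ 0.065 -3.083 -1.418] turn 0.0929 F [ 0.3 -0.7  0.6] w 44.9
[[ 18.  -21.9 -20.4  -1.1   9. ]
 [ 26.  -22.8 -20.8  -0.7  11. ]
 [ 34.  -22.8 -18.8  -1.   14. ]
 [ 42.  -20.7 -18.1  -2.7   8. ]
 [ 50.  -22.  -20.4  -1.1  11. ]
 [ 58.  -17.9 -13.4  -0.8  19. ]
 [ 66.  -14.6 -11.5  -0.5   7. ]
 [ 74.  -12.7 -11.9   0.9  10. ]
 [ 82.  -11.9 -10.8   0.9   6. ]
 [ 90.  -15.  -11.3   0.7  10. ]
 [ 98.  -12.3 -10.1   0.7  12. ]
 [106.   -7.8  -1.1   1.4  20. ]]
```

```bash
python3 -m creep '[60,0,-0.4,-0.1,0, 60,0,-0.8,-0.3,0, 60,0,-1,-0.5,0, 60,0,-1,-0.5,0]' >/dev/null
python3 -m creep '[60,0,-0.4,-0.2,0, 60,0,-0.8,-0.4,0, 60,0,-1,-0.5,0, 60,0,-1,-0.5,0]' >/dev/null
python3 -m creep '[60,0,-0.4,-0.2,0.03, 60,0,-0.8,-0.4,0.06, 60,0,-1,-0.42,0.093, 60,0,-1,-0.42,0.093, 60,0,-1,-0.42,0.093, 60,0,-1,-0.42,0.093]'
python3 -c "
from h import *
go([.4967,-.3224,.034],-15)
d=get('side'); T=cloud(d); z=T[...,2]
m=(abs(T[...,0]-.497)<.06)&(abs(T[...,1]+.322)<.06)&(z>.034)&(z<.06); P=T[m]; print(m.sum(),cv2.minAreaRect((P[:,:2]*1000).astype(np.float32)),P.mean(0))
"
```

```text
clock: 18.38
eef_pos: [0.4941, -0.3126, 0.2511]
ee_rot: [0.093, 0.702, -0.091, 0.7]
wrist_force: [0.2, 0.9, -0.4]
width: 0.0599
tcp [ 0.4941 -0.3126  0.2511] jawhead -14.94 q1,q6 [-0.7  -0.44] shift [ 2.17  -0.093  0.056] turn 0.0003 F [ 0.2  0.9 -0.4] w 59.9
37 ((496.78753662109375, -321.0312805175781), (26.736434936523438, 31.652223587036133), 75.00284576416016) [ 0.49655587 -0.32003141  0.03948506]
```

```bash
python3 -m creep '[60,0.1,-0.08,0.05,0.04, 60,0.2,-0.08,0.05,0.08, 60,0.3,-0.08,0.05,0.12, 60,0.4,-0.08,0.05,0.16, 60,0.5,-0.08,0.05,0.2, 60,0.6,-0.08,0.05,0.24, 60,0.7,-0.08,0.05,0.28, 60,0.8,-0.08,0.05,0.32, 60,0.9,-0.08,0.05,0.36, 60,1,-0.08,0.05,0.4, 60,1,-0.08,0.05,0.44, 60,1,-0.08,0.05,0.48, 60,1,-0.08,0.05,0.5, 60,1,-0.08,0.05,0.5, 60,1,-0.08,0.05,0.5]'
python3 -c "
from h import *
go([.4967,-.322,.034],-105)
"
```

```text
clock: 19.68
eef_pos: [0.4974, -0.3215, 0.1526]
ee_rot: [0.56, 0.432, -0.56, 0.432]
wrist_force: [0.5, -0.2, -0.9]
width: 0.06
tcp [ 0.4974 -0.3215  0.1526] jawhead -104.74 q1,q6 [-0.71  1.12] shift [ 1.186 -0.005  0.007] turn 0.0014 F [ 0.5 -0.2 -0.9] w 60.0
```

```bash
python3 -m creep '[60,0.3,0,0,0, 60,0.6,0,0,0, 60,0.85,0,0,0, 60,1,0,0,0, 60,1,0,0,0]' >/dev/null
python3 -m creep '[60,0.1,0,0,0, 60,0.18,0,0,0, 60,0.18,0,0,0, 40,0.18,0,0,0, 25,0.18,0,0,0, 10,0.18,0,0,0, 10,0.18,0,0,0, 10,0.18,0,0,0, 10,0.18,0,0,0, 10,0.18,0,0,0]'
python3 -m creep '[10,-0.2,0,0,0, 10,-0.5,0,0,0, 10,-0.8,0,0,0, 10,-1,0,0,0, 10,-1,0,0,0, 10,-1,0,0,0]'
python3 -c "
from h import *
go(B+[0,0,.2]-.2*ey,-88.2)
d=get('side'); save(d,'bolt.png',(270,60,430,200),4)
"
```

```text
clock: 20.93
eef_pos: [0.4975, -0.3235, 0.0359]
ee_rot: [0.561, 0.43, -0.561, 0.431]
wrist_force: [-0.8, 0.3, 6.3]
width: 0.0172
clock: 21.43
eef_pos: [0.4973, -0.3232, 0.1356]
ee_rot: [0.561, 0.43, -0.561, 0.431]
wrist_force: [-0.1, 0.1, -3.3]
width: 0.0172
tcp [ 0.4973 -0.3232  0.1356] jawhead -105.01 q1,q6 [-0.71  1.12] shift [-0.65  -1.563 -3.052] turn -0.0934 F [-0.1  0.1 -3.3] w 17.2
```

View pics/bolt.png

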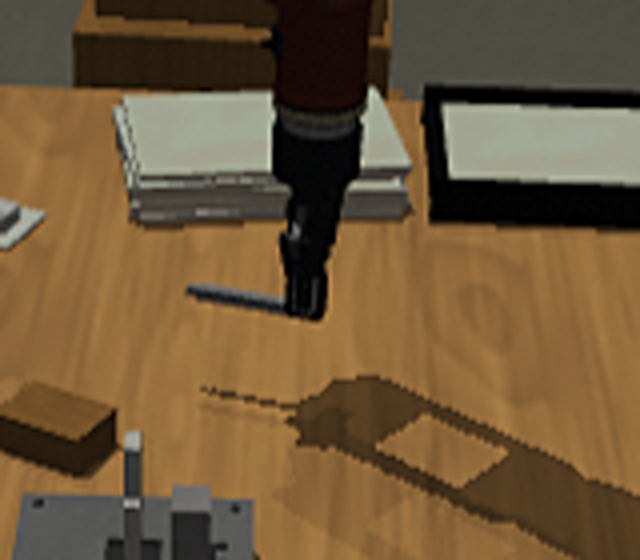

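```bash
python3 -m creep '[10,0,-0.3,-0.2,0, 10,-0.1,-0.6,-0.5,0, 10,-0.1,-0.9,-0.8,0, 10,-0.1,-1,-1,0, 10,-0.1,-1,-1,0]' >/dev/null
python3 -m creep '[10,0,0,-0.3,-0.03, 10,0,-0.05,-0.6,-0.06, 10,0,-0.1,-0.9,-0.093, 10,0,-0.2,-1,-0.093, 10,0,-0.2,-1,-0.093, 10,0,-0.2,-1,-0.093]'
python3 -c "
from h import *
go([.4292,-.0188,.1219],-88.2)
"
```

```text
clock: 22.4
eef_pos: [0.4318, -0.098, 0.1431]
ee_rot: [0.492, 0.509, -0.493, 0.507]
wrist_force: [1.0, -1.0, -1.8]
width: 0.0174
tcp [ 0.4318 -0.098   0.1431] jawhead -88.2 q1,q6 [-0.4   1.14] shift [ 0.213 -0.001 -0.792] turn -0.0 F [ 1.  -1.  -1.8] w 17.4
```

```bash
python3 -m creep '[10,0.05,0,-0.2,0, 10,0.1,0,-0.5,0, 10,0.21,0,-0.7,0, 10,0.21,0,-0.79,0, 10,0.21,0,-0.79,0, 10,0.21,0,-0.79,0]'
python3 -c "
from h import *
go([.4292,-.0188,.1219],-88.2)
A=np.c_[ex,ey,[0,0,1]]
s=robot.sense(); print(((s['eef_pos']-SL)@A).round(4))
for n in ['top','side']:
    d=get(n); P=(cloud(d)-SL)@A; 
    m=(abs(P[...,0])<.02)&(P[...,2]>.018)&(P[...,2]<.053)
    for a in np.arange(-.165,-.064,.012):
        k=m&(P[...,1]>a)&(P[...,1]<a+.012)
        if k.sum()>2: print(n,round(a,3),k.sum(),(P[k].mean(0)*1e3).round(1),(P[k].max(0)*1e3).round(1))
    k=(abs(P[...,0])<.04)&(P[...,2]>.05)&(P[...,2]<.062)&(P[...,1]>-.065)&(P[...,1]<-.025)
    if k.sum(): print(n,'guide top',k.sum(),(np.percentile(P[k],[3,97],axis=0)*1e3).round(1).tolist())
    if n=='top': save(d,'pre.png',(290,160,390,300),5)
    else: save(d,'pre_s.png',(270,140,390,240),6)
"
```

```text
clock: 22.9
eef_pos: [0.4307, -0.0205, 0.1238]
ee_rot: [0.492, 0.507, -0.493, 0.508]
wrist_force: [0.5, 0.4, -1.9]
width: 0.0172
tcp [ 0.4307 -0.0205  0.1238] jawhead -88.25 q1,q6 [-0.23  1.31] shift [ 0.019 -0.015 -0.017] turn -0.0003 F [ 0.5  0.4 -1.9] w 17.2
[ 0.0027 -0.1956  0.0698]
top -0.165 22 [   3.2 -159.    45.9] [   8.5 -153.2   48.3]
top -0.153 23 [   3.1 -147.2   45.6] [   9.4 -142.2   48.3]
top -0.141 22 [   3.7 -135.1   46. ] [   9.4 -129.    48.5]
top -0.129 19 [   2.5 -122.6   44.3] [   7.5 -118.3   48.2]
top -0.117 25 [   2.6 -110.5   44.5] [   8.2 -105.    48.4]
top -0.105 20 [  3.1 -98.5  45.6] [  8.6 -94.3  49.1]
top -0.093 9 [  3.7 -89.2  44.3] [  6.4 -86.4  45.8]
top -0.069 12 [  7.  -58.8  47.9] [ 19.  -57.1  52.8]
top guide top 151 [[-14.3, -59.5, 51.0], [18.2, -30.8, 57.2]]
side -0.165 20 [  -1.1 -159.4   41.9] [   7.6 -154.6   46.6]
side -0.153 22 [ 1.000e-01 -1.468e+02  4.170e+01] [   7.4 -142.2   47.4]
side -0.141 24 [   1.5 -134.8   41.1] [  13.1 -129.9   48.8]
side -0.129 24 [   0.3 -122.4   41.6] [  13.3 -117.3   50. ]
side -0.117 24 [   1.5 -110.1   40.3] [  14.  -105.2   47.4]
side -0.105 16 [  1.6 -98.8  41.3] [  7.7 -93.2  46.3]
side -0.093 12 [  1.3 -88.3  41.6] [  8.1 -83.6  44.6]
side -0.069 7 [-12.2 -59.2  40.4] [  1.4 -58.7  51.8]
side guide top 65 [[-18.6, -58.8, 50.3], [15.7, -30.8, 56.7]]
```

View pics/pre_s.png

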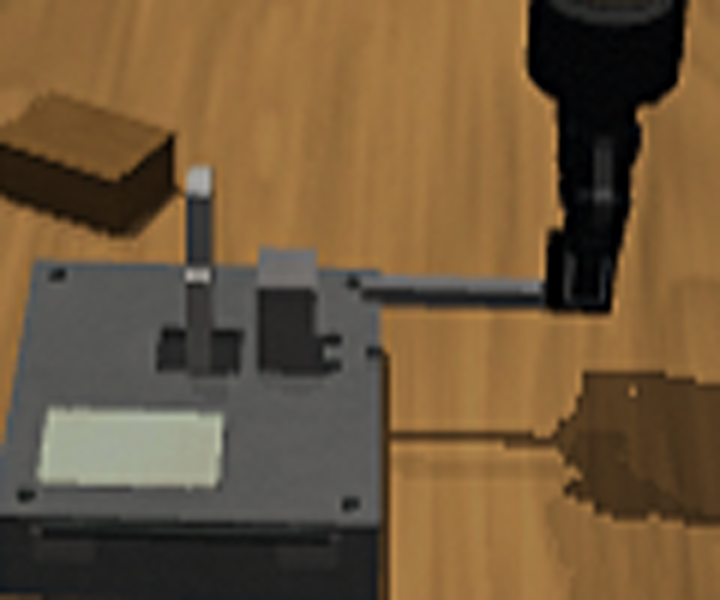

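```bash
python3 -m creep '[10,0.02,0,-0.015,0, 10,0.02,0.05,-0.015,0, 10,0.02,0.12,-0.015,0, 10,0.02,0.2,-0.015,0, 10,0.02,0.28,-0.015,0, 10,0.02,0.36,-0.015,0, 10,0.02,0.44,-0.015,0, 10,0.02,0.52,-0.015,0, 10,0.02,0.55,-0.015,0, 10,0.02,0.55,-0.015,0]'
python3 -c "
from h import *
go([.4292,-.0188,.1219],-88.2)
A=np.c_[ex,ey,[0,0,1]]
s=robot.sense(); print(((s['eef_pos']-SL)@A).round(4))
d=barprof(-.12,.07,zlo=.060,zhi=.17,yw=.02)
d=get('top'); P=(cloud(d)-SL)@A
k=(abs(P[...,0])<.02)&(P[...,2]>.03)&(P[...,2]<.05)&(P[...,1]>-.12)&(P[...,1]<-.066);print(k.sum(),P[k].mean(0).round(4),np.percentile(P[k],[5,95],axis=0).round(4))
"
```

```text
clock: 23.83
eef_pos: [0.4862, -0.0164, 0.1218]
ee_rot: [0.492, 0.508, -0.492, 0.508]
wrist_force: [-1.5, -0.1, -1.0]
width: 0.0171
tcp [ 0.4862 -0.0164  0.1218] jawhead -88.25 q1,q6 [-0.2   1.34] shift [-0.001 -0.57   0.006] turn -0.0003 F [-1.5 -0.1 -1. ] w 17.1
[ 0.0004 -0.14    0.0678]
[[ 18.  -19.4 -18.1  -0.9  11. ]
 [ 26.  -18.8 -17.9  -0.9  10. ]
 [ 34.  -19.9 -19.4  -1.3  11. ]
 [ 42.  -22.3 -21.4  -1.2   9. ]
 [ 50.  -20.7 -19.2  -1.   13. ]
 [ 58.  -20.5 -14.4  -0.8  18. ]
 [ 66.  -12.1  -8.2  -0.5   6. ]
 [ 74.  -14.4 -12.    2.    7. ]
 [ 82.  -14.7 -11.7  -0.5  13. ]
 [ 90.  -14.7 -10.8   2.4   7. ]
 [ 98.  -11.7 -10.6  -0.2  12. ]
 [106.   -8.4  -0.7   2.1  20. ]]
51 [ 0.0013 -0.0815  0.0437] [[-0.004  -0.0945  0.0408]
 [ 0.007  -0.0677  0.0469]]
```

```bash
python3 -m creep '[10,0,0.06,0.005,0, 10,0,0.13,0.005,0, 10,0,0.2,0.005,0, 10,0,0.27,0.005,0, 10,0,0.34,0.005,0, 10,0,0.41,0.005,0, 10,0,0.47,0.005,0, 10,0,0.52,0.005,0, 10,0,0.56,0.005,0, 10,0,0.59,0.005,0, 10,0,0.59,0.005,0]'
python3 -c "
from h import *
go([.4292,-.0188,.1219],-88.2)
A=np.c_[ex,ey,[0,0,1]]
s=robot.sense(); print(((s['eef_pos']-SL)@A).round(4))
d=barprof(-.12,.07,zlo=.060,zhi=.17,yw=.02)
save(d,'ins.png',(270,140,390,240),6)
"
```

```text
clock: 24.85
eef_pos: [0.5449, -0.0152, 0.1218]
ee_rot: [0.492, 0.507, -0.492, 0.508]
wrist_force: [0.2, -0.3, -1.7]
width: 0.0168
tcp [ 0.5449 -0.0152  0.1218] jawhead -88.27 q1,q6 [-0.17  1.37] shift [-1.000e-03 -1.157e+00  1.000e-03] turn -0.0004 F [ 0.2 -0.3 -1.7] w 16.8
[ 0.001  -0.0813  0.0678]
[[ 18.  -21.5 -20.5   2.    9. ]
 [ 26.  -20.  -17.5  -1.1  10. ]
 [ 34.  -20.2  -5.3   0.5  22. ]
 [ 42.  -19.1  -4.1  -4.2  47. ]
 [ 50.  -22.2 -20.3  -2.6   8. ]
 [ 58.  -20.3 -14.8   0.3  20. ]
 [ 66.  -11.9  -9.2  -0.6   9. ]
 [ 74.  -11.2  -9.7   2.4   9. ]
 [ 82.  -12.2 -10.3  -0.7   8. ]
 [ 90.  -13.  -10.9   2.2   9. ]
 [ 98.  -11.3  -9.5  -0.8  10. ]
 [106.   -7.9  -3.1   2.   21. ]]
```

View pics/ins.png

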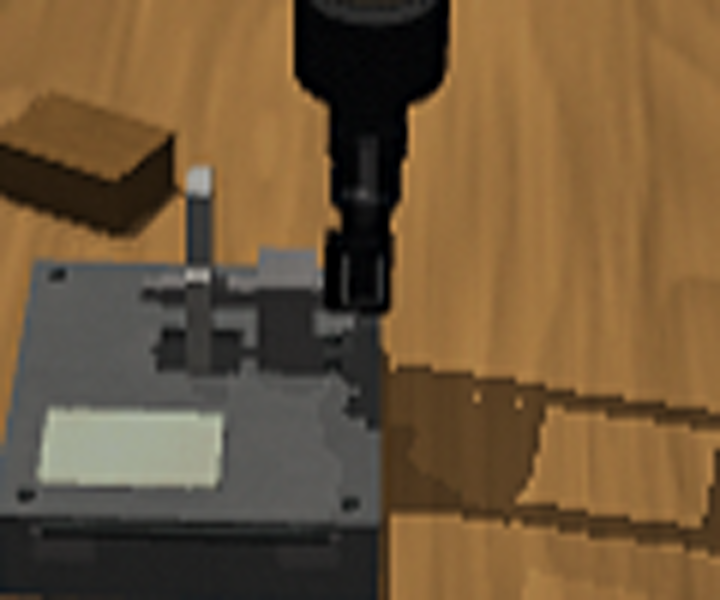

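```bash
python3 -m creep '[10,0,0.02,0,0, 10,0,0.04,0,0, 10,0.015,0.045,0,0, 10,0.03,0.045,0,0, 10,0.03,0.04,0,0, 10,0.03,0.04,0,0]'
python3 -m creep '[22,0,0,0,0, 30,0,0,0,0, 40,0,0,0,0, 45,0,0,0,0, 45,0,0,0,0, 45,0,0,0,0, 45,-0.2,0,0,0, 45,-0.5,0,0,0, 45,-0.8,0,0,0, 45,-1,-0.1,0,0, 45,-1,-0.5,0,0, 45,-1,-0.8,0,0, 45,-1,-1,0,0, 45,-1,-1,0,0, 45,-1,-1,0,0]'
python3 -c "
from h import *
A=np.c_[ex,ey,[0,0,1]]
s=robot.sense(); print(((s['eef_pos']-SL)@A).round(4))
d=barprof(-.12,.07,zlo=.060,zhi=.17,yw=.02)
P=(cloud(d)-SL)@A
k=(abs(P[...,0])<.02)&(P[...,2]>.02)&(P[...,2]<.09)&(P[...,1]>-.12)&(P[...,1]<-.061);print('handle',k.sum(),np.percentile(P[k],[3,97],axis=0).round(4))
k=(abs(P[...,0])<.02)&(P[...,2]>.02)&(P[...,2]<.06)&(P[...,1]>.008)&(P[...,1]<.06);print('rod end',k.sum(),np.percentile(P[k],[3,50,97],axis=0).round(4))
save(d,'fin.png',(270,140,390,240),6)
t=get('top'); P=(cloud(t)-SL)@A; T=cloud(t)
k=(abs(P[...,0])<.03)&(P[...,2]>.065)&(P[...,2]<.09)&(P[...,1]>-.12)&(P[...,1]<-.055);print('handle top',k.sum(),np.percentile(P[k],[3,97],axis=0).round(4))
z=T[...,2]
for n,(a,b,c,e) in [('stamp',(175,190,210,220)),('mug',(225,135,270,185)),('carton',(405,140,450,190))]:
    m=np.zeros(z.shape,bool); m[b:e,a:c]=1; m&=(z>.01)&(z<.12); print(n,cv2.minAreaRect((T[m][:,:2]*1000).astype(np.float32))[0])
"
```

```text
clock: 25.4
eef_pos: [0.548, -0.015, 0.1185]
ee_rot: [0.492, 0.508, -0.493, 0.507]
wrist_force: [0.4, 0.3, -2.0]
width: 0.0173
clock: 26.65
eef_pos: [0.4482, -0.0181, 0.2192]
ee_rot: [0.493, 0.507, -0.492, 0.508]
wrist_force: [0.4, -0.3, 0.5]
width: 0.0449
[ 0.0009 -0.178   0.1652]
[[ 18.  -21.3 -20.4  -1.    9. ]
 [ 26.  -21.9 -16.9  -2.5  14. ]
 [ 34.  -18.6  -3.   -4.1  36. ]
 [ 42.  -16.7  -6.5  -1.2  27. ]
 [ 50.  -22.3 -19.6  -1.1  12. ]
 [ 58.  -22.3 -14.6  -0.8  17. ]
 [ 66.  -11.9 -10.9   2.3  12. ]
 [ 74.   -9.3  -8.3  -0.5   7. ]
 [ 82.  -13.1 -10.7  -0.7   9. ]
 [ 90.  -12.6 -11.1   0.9   8. ]
 [ 98.  -11.7  -9.9   2.3  11. ]
 [106.   -7.3   0.5   1.4  20. ]]
handle 153 [[-0.0118 -0.0928  0.0286]
 [ 0.0046 -0.0617  0.0713]]
rod end 34 [[-0.0102  0.0092  0.0301]
 [-0.0013  0.0183  0.0362]
 [ 0.0093  0.0312  0.0409]]
handle top 90 [[-0.0063 -0.0943  0.0667]
 [ 0.0101 -0.063   0.0736]]
stamp (615.5387573242188, 437.5732727050781)
mug (737.3665161132812, 263.06268310546875)
carton (713.2919311523438, -240.38265991210938)
```

View pics/fin.png

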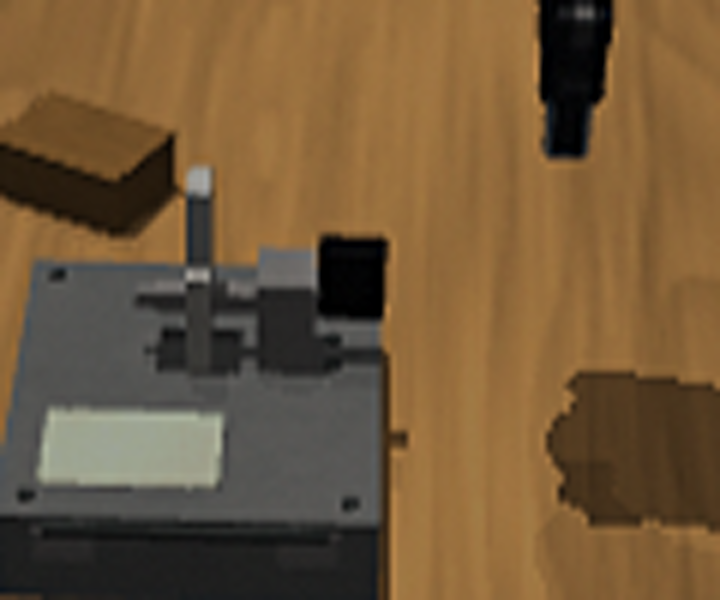

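The picture shows the bolt's handle against the guide, near (320–385, 240–315). Its rod runs through the eye to a tip near (138, 298). The bar is upright and the gripper is clear, so I'm handing in.

```bash
python3 -c "
from bench import robot
print(robot.finish_job())"
```

```text
the job is handed in; nothing more can be done
None
```

The box is locked and I handed the job in at about 27 s of the 72 s allowed; the hand-in gives no verdict.

**What I did**
- The tool can only turn about its own axis. To tilt the bar I pressed its toe against the box's side wall, so it turned in the pads to about 40°.
- I passed the toe through the slot and righted the bar against the slot's edge and the box floor.
- On release the bar stood about 8 mm off the slot's centre, so I gripped it again and moved it back.
- I then gripped the bolt's handle across its sides, slid the bolt through the guide and the eye, lowered it about 3 mm to rest and let go.

**Last checks before hand-in (camera depth)**
- **Bar:** it stands upright with its eye within about 1–2 mm of the slot's centre. The foot is out of sight under the lid, so I judged it from the bar's height and upright stance.
- **Bolt:** the tip is about 31–34 mm past the slot's centre and the handle face is within about 3 mm of the guide.
- **Mug, carton and stamp:** all within 1 mm of where they started.
- **Forces:** the wrist force readings I took stayed under 20 N, and the gripper is clear of everything.

**Disagreements:** the top and side cameras differed by up to about 3 mm along the box's x. I averaged the estimates of the slot's centre and used the top view to line up the bolt. No check failed.

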